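# Line up the drawer box on two marker screws with a spirit level

### The arm

A 7-joint arm with a two-finger parallel gripper is mounted at the origin on the work surface. World frame = base frame: x ahead of the robot, y to its left, z up, the work surface at z = 0. Lengths are in m, angles in rad, forces in N, time in s.
With the tool pointing down it reaches from about 0.4 to 0.85 m from the base axis. Payload 10.4 kg.
Tool frame: the origin (TCP) lies midway between the tips of the shut fingers; the grasp point (between the pads) lies 19 mm behind it; z points along the fingers, y is the direction in which the jaws open and shut (so a half turn about z gives the same grasp; the last joint's range is limited). The gripper opens to 85 mm and grips with 20 to 120 N. Pads are 22 mm wide; open, the fingers measure 114 mm over their backs; the gripper's body (76 mm by 85 mm) begins 54 mm behind the grasp point. The pads swing forward as they close: fully open they stand 13 mm farther back than shut.
Start: joints at [-1.332, 0.332, -0.065, 1.46, 0.022, 1.35, -0.088], TCP at [0.162, 0.604, 0.231] pointing down, gripper open.
Joint ranges: [-2.6, 2.6], [-0.5, 2.12], [-1.47, 1.34], [0.16, 2.42], [-1.27, 4.41], [0.06, 2.06], [-2.6, 2.6]. Speed limits (rad/s): [2.22, 2.22, 2.79, 2.79, 3.14, 3.14, 3.14].

### API

Orientations are given as a unit quaternion [x, y, z, w].
In Python, from workcell import manip, camera, camera_info, workorder, nets gives the robot as it stands.
- The arm moves only by the tool apply_moves, never from a script. Its argument "commands" is a list of rows, each a list of 5 numbers: the shift along the tool's x, y, z in m, then the turn about the tool's z in degrees, then the gripper command: -1 is fully open, 1 is shut, values between are in proportion. A call has 1 to 5 rows; each row shifts and turns the pose as measured when the row begins, along the tool's axes as they then stand; what a row does not reach is not made up. A row lasts 1/12 s, in which the tool goes at most 41.7 mm and 7.16 degrees, less where a joint would pass 70% of its speed; a pose out of reach is approached as far as the arm can. A call is refused whole if a number of a shift passes 0.0417 or a number of a turn 7.16, either way. A call with a gripper value outside its range is refused whole. The fingers move at their own pace and stop on an object; "squeeze" is the grip in N (left out, the last holds). Time passes only in rows, so rows that do not move let the fingers close. It gives the time, the measured TCP pose, the force and the opening at its end, in the units of the state.
- manip.get_obs(): the state, without advancing time (a new reading comes with each control period).
- camera(name): name is "scene" or "top"; returns (picture, depth): 480x640x3 uint8, red, green, blue; 480x640 float32, m along the optical axis (not along the pixel's ray), 0 where there is no reading.
- camera_info(name): a dict with "camera_matrix" (3x3 intrinsics, pixels), "k1" (the pictures are not rectified: a ray, as slopes to the right and down, at radius r is drawn at 1 + k1 r^2 times it, then the intrinsics apply), "xyz" and "rotation" of the camera in the world. Camera axes: x right, y down, z forward; pixel columns grow to the right and rows downward; lengths in m; the calibration is good to about 2 mm. A picture is of the moment at which its call begins. camera_info takes no time and is no camera call.
- workorder.hand_in(): hands the job in, once; it reports no verdict.
Trained networks look in the newest picture that a camera, given by its name, has taken for a name from the list of things; names that differ only in an ending like _2 or _b are one class to them, and where a whole thing is asked for, a point or a joint stands for the part that bears it (a point fixed in the world has none). Each returns a list of dicts, best first, with "conf" (0 to 1); they miss things now and then, are a little off and sometimes report something else, mostly with a low value. They report only what shows in the picture. A call takes as long as a camera call. They do not tell look-alikes from the thing itself.
- nets.look_for(camera, thing): "rect" ([left, top, width, height] in pixels, round what is visible of it).
- nets.place_of(camera, thing): "xy" ([column, row] in pixels: a listed point, or the origin of a listed thing).
The state is a dict: "clock": time; "joint_pos": joint angles; "joint_velocities": joint speeds; "tau": joint torques, N m; "position": TCP position; "ee_rot": TCP orientation; "ft_force": force on the tool from outside, world axes, zero at the start; "torque": the same for the moment, N m; "grip_width": opening from 0.0 (shut) to 1.0 (fully open).
Only numpy, scipy, OpenCV 4.12 (cv2) and the standard library are available. Lean on these libraries where they do the work, as an engineer would, in place of code of your own. Each camera call takes 0.05 s, during which the arm holds its last target. There are 200 camera calls.

### The job

The two part-driven screws mark the line on the pantry shelf that the pine drawer box is to stand along. Stand the spirit level on its edge on the box's side of the screws and slide it up until it bears on both screw heads at once; then push the box up against it, so that its side lies flat along the level and the level is snug on both screws, and leave level and box standing there. Press gently, as the screws have little hold in the soft wood and work loose under a hard push, and leave the jar, the funnel and the strainer where they stand.

Things in the scene. Friction and masses are not known exactly. Their poses are not given: they have to be found in the camera images.
- screw_near: Washer-head wood screw, part-driven, nearer the robot: 8 mm shank, 20 mm flat round head with its rim 33 to 36.5 mm above the shelf, 40 mm tall. Origin (z up) at its foot on the shelf. Hand-driven, it leans towards +y or -y by up to 7.5 degrees; the pose does not show this, so the head's centre lies up to 4.6 mm off the foot along y. Firm, but worked loose if the level presses it with over 8 N.
- screw_far: The same kind of screw, farther from the robot (about 0.2 m farther along x): same sizes, its own unmeasured lean along y, same 8 N limit, origin at its foot. The line through the screws runs roughly along x, up to 20 degrees askew. The heads meet the level before the shanks do.
- level: Loose aluminium box-section spirit level, 400 mm long (x), 22 mm thick (y), 50 mm high (z), 0.25 to 0.5 kg, slides with 1 to 4 N. Origin: centre of its underside. Starts standing on its edge at -y of the screws (the box is at +y), roughly along x. Grip it across its thickness; either flat long face may meet the screws. Touching, its centre plane is 21 mm from a head's centre.
- box: Loose pine box, 150 mm deep (x), 110 mm wide (y), 80 mm high (z), 0.5 to 1 kg, slides with 2 to 7 N; one stiff, shut drawer with a knob standing 17 mm out at -x, towards the robot. Origin: centre of its underside. Starts 0.15 m or more to the +y side of the screws. Its +y and -y sides are plain; the -y side is to lie along the level.
- box_side_front (a point): Point on the box's -y side face, at its front (drawer) edge, 20 mm above the underside: box frame (-75, -55, 20) mm.
- box_side_rear (a point): Point on the box's -y side face, at its rear edge, 20 mm above the underside: box frame (75, -55, 20) mm.
- jar: Bystander: empty glass jar with a screw lid, 82 mm diameter, 118 mm tall, loose, origin at the centre of its underside, beyond the work.
- funnel: Bystander: green silicone funnel standing mouth down, 110 mm diameter, 105 mm tall, loose, origin at the centre of its mouth on the shelf.
- strainer: Bystander: steel bowl strainer standing on its bottom, bowl 162 mm diameter, 60 mm tall, loop handle reaching 213 mm out along its +x, loose, origin under the bowl's centre.
Mind the look-alikes: they are no part of the job. What is shaped like the box but yellow is not meant.

How it is judged:
On the way, in this order (a step that is already met when the one before it is completed fails the run):
1. the level stands on its edge between screws and box and bears on both screw heads at once, over 1 N on each (((y of screw_near in the frame of level between 0.0145 and 0.0275 m and x of screw_near in the frame of level between -0.197 and 0.197 m and y of screw_far in the frame of level between 0.0145 and 0.0275 m and x of screw_far in the frame of level between -0.197 and 0.197 m and y of box_side_front in the frame of level between -0.5 and 0 m and y of box_side_rear in the frame of level between -0.5 and 0 m) or (y of screw_near in the frame of level between -0.0275 and -0.0145 m and x of screw_near in the frame of level between -0.197 and 0.197 m and y of screw_far in the frame of level between -0.0275 and -0.0145 m and x of screw_far in the frame of level between -0.197 and 0.197 m and y of box_side_front in the frame of level between 0 and 0.5 m and y of box_side_rear in the frame of level between 0 and 0.5 m)) and angle between level's own z axis and vertical below 0.05 rad and contact force between level and screw_near above 1 N and contact force between level and screw_far above 1 N), for 0.3 s.
2. the box is pushed up flat along the level, which bears on both screws (over 0.3 N on each) (((y of screw_near in the frame of level between 0.0145 and 0.0275 m and x of screw_near in the frame of level between -0.197 and 0.197 m and y of screw_far in the frame of level between 0.0145 and 0.0275 m and x of screw_far in the frame of level between -0.197 and 0.197 m and y of box_side_front in the frame of level between -0.013 and 0 m and y of box_side_rear in the frame of level between -0.013 and 0 m) or (y of screw_near in the frame of level between -0.0275 and -0.0145 m and x of screw_near in the frame of level between -0.197 and 0.197 m and y of screw_far in the frame of level between -0.0275 and -0.0145 m and x of screw_far in the frame of level between -0.197 and 0.197 m and y of box_side_front in the frame of level between 0 and 0.013 m and y of box_side_rear in the frame of level between 0 and 0.013 m)) and angle between level's own z axis and vertical below 0.05 rad and contact force between level and screw_near above 0.3 N and contact force between level and screw_far above 0.3 N), for 0.2 s.
At the end, for the whole second after the job is handed in: The level stands on its edge, its centre plane 14.5 to 27.5 mm from each screw's foot (touching is 21 mm, give or take the lean) and both screws within its length; the box stands upright on its other side, both ends of its -y side within 2 mm of the level's face; both at rest (((y of screw_near in the frame of level between 0.0145 and 0.0275 m and x of screw_near in the frame of level between -0.197 and 0.197 m and y of screw_far in the frame of level between 0.0145 and 0.0275 m and x of screw_far in the frame of level between -0.197 and 0.197 m and y of box_side_front in the frame of level between -0.013 and 0 m and y of box_side_rear in the frame of level between -0.013 and 0 m) or (y of screw_near in the frame of level between -0.0275 and -0.0145 m and x of screw_near in the frame of level between -0.197 and 0.197 m and y of screw_far in the frame of level between -0.0275 and -0.0145 m and x of screw_far in the frame of level between -0.197 and 0.197 m and y of box_side_front in the frame of level between 0 and 0.013 m and y of box_side_rear in the frame of level between 0 and 0.013 m)) and angle between each of level, box's own z axis and vertical below 0.05 rad and linear speed of each of level, box below 0.01 m/s).
It fails at once if the level presses on a screw with more than 8 N (contact force between level and screw_near above 8 N or contact force between level and screw_far above 8 N).
It fails at once if the jar, funnel or strainer is shifted more than 15 mm (distance of any of jar, funnel, strainer from where it was at the start of the episode above 0.015 m).
It also fails if it takes over 72 s, if anything falls off the work surface, if the arm or the gripper's body presses on something with over 40 N, if the wrist force passes 120 N, or if a joint passes its speed limit or range.

## Working session

There is one attempt and no reset: what is moved stays moved. The work goes in short steps, Python scripts to look and compute and a tool call to move; the robot and the scene stay as the last step left them, time stands still between calls to the robot, and variables do not carry over. Pictures are saved under pics/ and viewed, about 8 in all and at most 12, crops included, and the job is handed in when it is done.

Besides the shell and the picture viewer there is one more tool, called after "Emit:" by a JSON object that holds its "op" and its "data". apply_moves: Moves the arm, as the interface text tells. Its arguments: {"type":"object","properties":{"commands":{"type":"array","items":{"type":"array","items":{"type":"number"}}},"squeeze":{"type":"number"}},"required":["commands"]}

```bash
mkdir -p pics; cat > h.py <<'E'
import numpy as np, cv2
from workcell import manip, camera, camera_info, workorder, nets
def rays(name,px):
    i=camera_info(name);K=np.array(i["camera_matrix"]);k=i["k1"]
    p=np.atleast_2d(np.array(px,float))
    u=cv2.undistortPoints(p.reshape(-1,1,2),K,np.array([k,0,0,0,0.])).reshape(-1,2)
    return np.c_[u,np.ones(len(u))],np.array(i["rotation"]).reshape(3,3),np.array(i["xyz"])
def at_depth(name,px,d):
    r,R,t=rays(name,px); return (r*np.reshape(d,(-1,1)))@R.T+t
def at_z(name,px,z):
    r,R,t=rays(name,px); w=r@R.T; return w*((z-t[2])/w[:,2])[:,None]+t
def cloud(name,dep):
    v,u=np.mgrid[0:480,0:640]; P=at_depth(name,np.c_[u.ravel(),v.ravel()],dep.ravel())
    P[dep.ravel()==0]=np.nan
    return P.reshape(480,640,3)
def save(img,fn): cv2.imwrite('pics/'+fn,img[:,:,::-1])
E
python3 - <<'E'
from h import *
for n in("scene","top"):
    im,d=camera(n);save(im,n+'0.png');np.save(n+'0.npy',d);print(n,camera_info(n))
    for t in("screw_near","screw_far","level","box","jar","funnel","strainer"):
        for r in nets.place_of(n,t)[:3]:
            print(n,t,np.round(r["xy"]),round(r["conf"],2),np.round(at_z(n,r["xy"],0)[0],3))
o=manip.get_obs();print(o)
E
```

```text
scene {'camera_matrix': array([[444.46206083,   0.        , 317.04393868],
       [  0.        , 444.46206083, 239.3056808 ],
       [  0.        ,   0.        ,   1.        ]]), 'k1': -0.01903995335940931, 'xyz': array([ 1.03313722, -0.37575356,  1.03755151]), 'rotation': array([ 0.86358716,  0.41908016, -0.11796156, -0.25431104])}Traceback (most recent call last):
  File "<stdin>", line 6, in <module>
  File "h.py", line 11, in at_z
    r,R,t=rays(name,px); w=r@R.T; return w*((z-t[2])/w[:,2])[:,None]+t
          ~~~~^^^^^^^^^
  File "h.py", line 7, in rays
    return np.c_[u,np.ones(len(u))],np.array(i["rotation"]).reshape(3,3),np.array(i["xyz"])
                                    ~~~~~~~~~~~~~~~~~~~~~~~~~~~~~~~^^^^^
ValueError: cannot reshape array of size 4 into shape (3,3)
```

View pics/scene0.png

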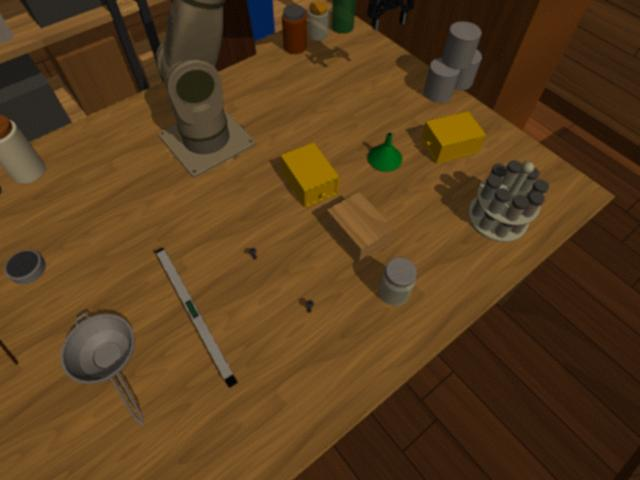

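```bash
sed -i 's/np.array(i\["rotation"\]).reshape(3,3)/Rotation.from_quat(i["rotation"]).as_matrix()/; 1a from scipy.spatial.transform import Rotation' h.py
python3 - <<'E'
from h import *
for n in("scene","top"):
    im,d=camera(n);save(im,n+'0.png');np.save(n+'0.npy',d)
    for t in("screw_near","screw_far","level","box","box_side_front","box_side_rear","jar","funnel","strainer"):
        for r in nets.place_of(n,t)[:3]:
            print(n,t,np.round(r["xy"]),round(r["conf"],2),np.round(at_z(n,r["xy"],0)[0],3))
print(camera_info("top"))
o=manip.get_obs();print(o)
E
```

```text
scene screw_near [253. 255.] 0.6 [ 0.454 -0.125  0.   ]
scene screw_far [309. 309.] 0.41 [ 0.671 -0.102  0.   ]
scene level [196. 318.] 0.67 [ 0.517 -0.339  0.   ]
scene box [354. 234.] 0.98 [0.571 0.134 0.   ]
scene box [308. 183.] 0.81 [0.347 0.146 0.   ]
scene box [453. 145.] 0.73 [0.507 0.613 0.   ]
scene box_side_front [434. 159.] 0.77 [0.511 0.52  0.   ]
scene box_side_front [337. 188.] 0.6 [0.413 0.205 0.   ]
scene box_side_front [324. 225.] 0.55 [0.495 0.088 0.   ]
scene box_side_rear [359. 262.] 0.76 [0.645 0.088 0.   ]
scene box_side_rear [482. 150.] 0.76 [0.58  0.669 0.   ]
scene box_side_rear [354. 232.] 0.52 [0.564 0.142 0.   ]
scene jar [395. 294.] 0.97 [0.774 0.098 0.   ]
scene funnel [383. 157.] 0.9 [0.408 0.398 0.   ]
scene strainer [105. 357.] 0.66 [ 0.469 -0.558  0.   ]
top screw_near [367. 279.] 0.41 [ 0.462 -0.127  0.   ]
top screw_far [358. 216.] 0.59 [ 0.674 -0.097  0.   ]
top level [430. 264.] 0.93 [ 0.516 -0.333  0.   ]
top box [286. 242.] 0.87 [0.58  0.141 0.   ]
top box [148. 263.] 0.82 [0.5   0.594 0.   ]
top box [279. 309.] 0.66 [0.359 0.158 0.   ]
top bo
[... 807 characters left out ...]
s': array([-1.3315739 ,  0.33220757, -0.0647263 ,  1.46008622,  0.02160284,
        1.34991866, -0.08850626]), 'joint_velocities': array([ 1.30709774e-05, -1.53260112e-03,  1.06262902e-03,  8.32890035e-04,
        9.34859853e-04,  3.70381698e-04,  6.55840280e-04]), 'tau': array([-5.84745303e-04, -6.25214911e+01,  4.86605801e-02, -3.91832757e+01,
        1.65082893e-02,  1.39729076e-03, -6.97505925e-05]), 'position': array([0.1617493 , 0.60372778, 0.23133944]), 'ee_rot': array([ 1.30526617e-01,  9.91444805e-01,  3.82811616e-05, -7.27195705e-06]), 'ft_force': array([ 0.62191565, -0.41198066,  0.17543761]), 'torque': array([0.00487636, 0.00760262, 0.03474226]), 'grip_width': 0.9970488321643272}
```

View pics/top0.png

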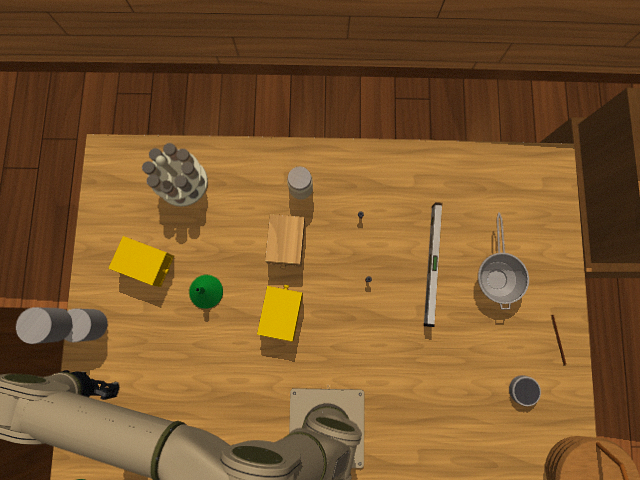

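```bash
cat > meas.py <<'E'
from h import *
def rect(P,m):
    c=P[m][:,:2].astype(np.float32); return cv2.minAreaRect(c),len(c)
def regions(n,d,zmin,zmax,lo,hi):
    P=cloud(n,d);z=P[...,2]
    m=(z>zmin)&(z<zmax)&(P[...,0]>lo[0])&(P[...,0]<hi[0])&(P[...,1]>lo[1])&(P[...,1]<hi[1])
    return P,m
def fit(P,m):
    X=P[m];c=np.median(X[:,:2],0);u,s,vt=np.linalg.svd(X[:,:2]-X[:,:2].mean(0),full_matrices=False)
    a=np.degrees(np.arctan2(vt[0,1],vt[0,0])); return a
if __name__=="__main__":
  for n in("scene","top"):
    d=np.load(n+'0.npy')
    for nm,zr,lo,hi in(("level",(.04,.06),(.25,-.42),(.8,-.25)),("near",(.025,.06),(.40,-.18),(.52,-.07)),("far",(.025,.06),(.62,-.15),(.74,-.04)),("box",(.07,.1),(.45,.02),(.70,.22)),("jar",(.1,.13),(.7,.02),(.85,.2)),("shelf",(-.02,.02),(.5,-.2),(.6,0)),("yellow",(.06,.1),(.2,.02),(.45,.25))):
        P,m=regions(n,d,*zr,lo,hi)
        if m.sum()<5: print(n,nm,m.sum());continue
        r,k=rect(P,m);print(n,nm,k,np.round(r[0],4),np.round(r[1],3),round(r[2],1),'mean',np.round(P[m].mean(0),4),'z95',round(np.percentile(P[m][:,2],90),4),'ang',round((fit(P,m)+90)%180-90,1))
E
python3 meas.py
python3 - <<'E'
import cv2
a=cv2.imread('pics/top0.png')[180:300,255:445]
cv2.imwrite('pics/crop1.png',cv2.resize(a,None,fx=4,fy=4,interpolation=cv2.INTER_CUBIC))
E
```

```text
scene level 1455 [ 0.5136 -0.3363] [0.023 0.401] 85.1 mean [ 0.5314 -0.3378  0.0489] z95 0.0513 ang -5.0
scene near 42 [ 0.4615 -0.1271] [0.019 0.018] 35.5 mean [ 0.4627 -0.1273  0.0371] z95 0.0399 ang -10.9
scene far 49 [ 0.6734 -0.1008] [0.018 0.017] 12.1 mean [ 0.6741 -0.1012  0.0371] z95 0.0411 ang -25.7
scene box 2033 [0.5797 0.1418] [0.113 0.152] 86.8 mean [0.5831 0.1385 0.0786] z95 0.0811 ang -4.6
scene jar 726 [0.7674 0.0968] [0.069 0.074] 44.3 mean [0.7701 0.0939 0.1156] z95 0.1188 ang -56.1
scene shelf 2551 [ 0.55 -0.1 ] [0.1 0.2] 0.0 mean [ 0.5509 -0.1032 -0.0011] z95 0.0013 ang 89.8
scene yellow 1737 [0.3481 0.15  ] [0.112 0.157] 80.4 mean [0.3551 0.1457 0.0777] z95 0.0814 ang -8.7
top level 957 [ 0.5141 -0.3362] [0.025 0.401] 85.0 mean [ 0.5094 -0.3347  0.0494] z95 0.0537 ang -5.0
top near 30 [ 0.461  -0.1267] [0.016 0.016] 3.6 mean [ 0.4604 -0.1264  0.0374] z95 0.0415 ang 44.9
top far 30 [ 0.6724 -0.1003] [0.019 0.017] 7.8 mean [ 0.6721 -0.1     0.038 ] z95 0.0422 ang 29.0
top box 1664 [0.5788 0.1415] [0.11  0.151] 86.4 mean [0.5775 0.1414 0.08  ] z95 0.0838 ang -3.4
top jar 447 [0.7671 0.0994] [0.076 0.069] 2.6 mean [0.7651 0.0994 0.1172] z95 0.1213 ang 10.1
top shelf 1813 [ 0.5501 -0.0998] [0.1   0.199] 0.1 mean [ 5.496e-01 -9.950e-02  1.000e-04] z95 0.0042 ang -89.5
top yellow 1803 [0.3474 0.1502] [0.11 0.15] 80.1 mean [0.3466 0.15   0.08  ] z95 0.0837 ang -10.0
```

View pics/crop1.png

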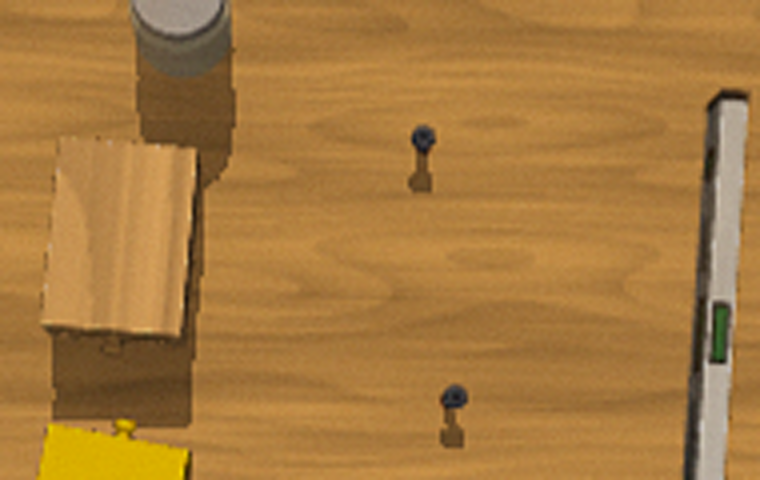

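Emit:
{"op": "apply_moves", "data": {"commands": [[-0.033,-0.023,0,0,-1],[-0.033,-0.023,0,0,-1],[-0.033,-0.023,0,0,-1],[-0.033,-0.023,0,0,-1],[-0.033,-0.023,0,0,-1]]}}

```text
clock: 1.52
position: [0.2868, 0.4515, 0.2291]
ee_rot: [0.122, 0.993, 0.001, -0.002]
ft_force: [0.4, 1.0, 0.7]
grip_width: 1.003
```

Emit:
{"op": "apply_moves", "data": {"commands": [[-0.033,-0.023,0,0,-1],[-0.033,-0.023,0,0,-1],[-0.033,-0.023,0,0,-1],[-0.033,-0.023,0,0,-1],[-0.033,-0.023,0,0,-1]]}}

```text
clock: 1.93
position: [0.4226, 0.2929, 0.2295]
ee_rot: [0.122, 0.993, 0.002, -0.002]
ft_force: [0.5, 1.0, 0.3]
grip_width: 0.998
```

Emit:
{"op": "apply_moves", "data": {"commands": [[-0.033,-0.023,0,0,-1],[-0.033,-0.023,0,0,-1],[-0.033,-0.023,0,0,-1],[0,0,0,-5,-1],[0,0,0,-5,-1]]}}

```text
clock: 2.35
position: [0.5095, 0.1882, 0.2303]
ee_rot: [0.04, 0.999, 0.002, 0.001]
ft_force: [-0.2, 0.6, 0.0]
grip_width: 0.999
```

Emit:
{"op": "apply_moves", "data": {"commands": [[-0.0036,-0.04,0,0,-1],[-0.0036,-0.04,0,0,-1],[-0.0036,-0.04,0,0,-1],[-0.0036,-0.04,0,0,-1],[-0.0036,-0.04,0,0,-1]]}}

```text
clock: 2.77
position: [0.5131, -0.0114, 0.2291]
ee_rot: [0.03, 1.0, 0.003, 0.001]
ft_force: [1.0, 0.9, -1.2]
grip_width: 0.999
```

Emit:
{"op": "apply_moves", "data": {"commands": [[-0.0036,-0.04,0,0,-1],[-0.0036,-0.04,0,0,-1],[-0.0036,-0.04,0,0,-1],[-0.0036,-0.04,0,0,-1],[-0.0036,-0.04,0,0,-1]]}}

```text
clock: 3.18
position: [0.5176, -0.2199, 0.2295]
ee_rot: [0.029, 1.0, 0.004, 0.004]
ft_force: [0.2, 0.5, -0.3]
grip_width: 1.004
```

Emit:
{"op": "apply_moves", "data": {"commands": [[-0.0036,-0.04,0,0,-1],[-0.0036,-0.04,0,0,-1],[-0.0036,-0.03,0,0,-1],[0,0,0,0,-1]]}}

```text
clock: 3.52
position: [0.5186, -0.3435, 0.2294]
ee_rot: [0.033, 0.999, 0.002, 0.004]
ft_force: [0.2, -0.5, -0.5]
grip_width: 1.0
```

Emit:
{"op": "apply_moves", "data": {"commands": [[0.005,0.007,0.02,1.2,-1],[0,0,0.035,0,-1],[0,0,0.035,0,-1],[0,0,0.035,0,-1],[0,0,0.03,0,-1]]}}

```text
clock: 3.93
position: [0.5187, -0.3425, 0.0769]
ee_rot: [0.047, 0.999, -0.002, 0.011]
ft_force: [0.1, 0.1, 1.0]
grip_width: 0.998
```

Emit:
{"op": "apply_moves", "data": {"commands": [[0,0,0.02,0,-1],[0,0,0.015,0,-1],[0,0,0.005,0,-1],[0,0,0,0,-1]]}}

```text
clock: 4.27
position: [0.5165, -0.3384, 0.0278]
ee_rot: [0.046, 0.999, 0.001, 0.006]
ft_force: [0.0, 0.3, 0.7]
grip_width: 0.999
```

Emit:
{"op": "apply_moves", "data": {"commands": [[0,0.002,0.008,0,-1],[0,0,0.002,0,-1],[0,0,0,0,0.4],[0,0,0,0,1],[0,0,0,0,1]], "squeeze": 40}}

```text
clock: 4.68
position: [0.5194, -0.3367, 0.0209]
ee_rot: [0.046, 0.999, -0.0, 0.009]
ft_force: [0.8, 0.7, -0.6]
grip_width: 0.603
```

Emit:
{"op": "apply_moves", "data": {"commands": [[0,0,0,0,1],[0,0,0,0,1],[0,0,0,0,1],[0,0,0,0,1]]}}

```text
clock: 5.02
position: [0.5201, -0.3371, 0.0223]
ee_rot: [0.046, 0.999, -0.0, 0.01]
ft_force: [0.7, -0.5, -3.8]
grip_width: 0.253
```

Emit:
{"op": "apply_moves", "data": {"commands": [[0,0,-0.015,0,1],[0,0,-0.025,0,1],[0,0,-0.03,0,1],[0,0,-0.025,0,1],[0,0,0,0,1]]}}

```text
clock: 5.43
position: [0.5149, -0.3354, 0.1168]
ee_rot: [0.046, 0.999, 0.001, 0.005]
ft_force: [0.5, -0.3, -2.5]
grip_width: 0.253
```

Emit:
{"op": "apply_moves", "data": {"commands": [[0,0,0,-4,1],[0,0,0,-4,1],[0,0,0,-4,1],[0,0,0,0,1]]}}

```text
clock: 5.77
position: [0.5143, -0.3346, 0.1151]
ee_rot: [-0.063, 0.998, 0.001, 0.005]
ft_force: [1.0, 0.5, -4.5]
grip_width: 0.251
```

Emit:
{"op": "apply_moves", "data": {"commands": [[-0.01,0.02,0,0,1],[-0.01,0.03,0,0,1],[-0.01,0.033,0,0,1],[-0.01,0.033,0,0,1],[-0.01,0.033,0,0,1]]}}

```text
clock: 6.18
position: [0.541, -0.1856, 0.1108]
ee_rot: [-0.049, 0.999, -0.001, 0.002]
ft_force: [1.3, -0.3, -2.5]
grip_width: 0.252
```

Emit:
{"op": "apply_moves", "data": {"commands": [[-0.01,0.033,0,0,1],[-0.01,0.033,0,0,1],[-0.01,0.025,0,0,1],[-0.005,0.012,0,0,1],[0,0,0,0,1]]}}

```text
clock: 6.6
position: [0.5651, -0.0637, 0.1058]
ee_rot: [-0.047, 0.999, 0.002, -0.001]
ft_force: [-0.4, 0.4, -4.8]
grip_width: 0.251
```

Emit:
{"op": "apply_moves", "data": {"commands": [[0,0,0,0,1]]}}

```text
clock: 6.68
position: [0.5647, -0.0629, 0.105]
ee_rot: [-0.047, 0.999, 0.002, -0.002]
ft_force: [-0.1, -0.6, -4.4]
grip_width: 0.246
```

```bash
cat > m2.py <<'E'
from meas import *
import sys
def level(n,zr,lo=(.3,-.12),hi=(.85,.05)):
    im,d=camera(n);P,m=regions(n,d,*zr,lo,hi);return im,P,m
def line(P,m,h=.0):
    X=P[m][:,:2];X=X[~np.isnan(X).any(1)]
    for _ in range(4):
        c=X.mean(0);vt=np.linalg.svd(X-c,full_matrices=False)[2];r=(X-c)@vt[1];X=X[abs(r)<max(.014,2*r.std())] if _<3 else X
    d=vt[0]*np.sign(vt[0,0]);s=(X-c)@d
    return c+d*(s.max()+s.min())/2,np.degrees(np.arctan2(d[1],d[0])),s.max()-s.min(),len(X)
if __name__=="__main__":
    o=manip.get_obs();print(o["position"],o["ee_rot"],o["ft_force"],o["clock"])
    zr=tuple(map(float,sys.argv[1:3]))
    for n in("scene","top"):
        im,P,m=level(n,zr);save(im,n+sys.argv[3]+'.png')
        print(n,line(P,m))
E
python3 m2.py 0.12 0.16 1
```

```text
[ 0.56469717 -0.06292853  0.10497778] [-0.04716185  0.9988839   0.00163201 -0.00201165] [-0.0768505  -0.59187048 -4.41233412] 6.6833
scene (array([ 0.55940881, -0.06549054]), np.float64(5.715659567966379), np.float64(0.401839632351202), 1369)
top (array([ 0.7315311 , -0.04558425]), np.float64(0.5837378934448458), np.float64(0.054519809179303484), 107)
```

Emit:
{"op": "apply_moves", "data": {"commands": [[0,0,0.015,-1.5,1],[0,0,0.025,0,1],[0,0,0.02,0,1],[0,0,0.01,0,1],[0,0,0,0,1]]}}

```text
clock: 7.2
position: [0.5638, -0.0729, 0.0337]
ee_rot: [-0.053, 0.999, 0.0, -0.001]
ft_force: [-1.2, -1.0, -3.4]
grip_width: 0.252
```

Emit:
{"op": "apply_moves", "data": {"commands": [[0,0,0,0,1]]}}

```text
clock: 7.28
position: [0.5634, -0.0743, 0.0337]
ee_rot: [-0.052, 0.999, -0.0, -0.001]
ft_force: [-0.4, -0.2, -3.5]
grip_width: 0.251
```

Emit:
{"op": "apply_moves", "data": {"commands": [[0,0.006,0.004,-1.1,1],[0,0.003,0.004,0,1],[0,0,0.003,0,1],[0,0,0,0,1]]}}

```text
clock: 7.62
position: [0.5641, -0.0659, 0.025]
ee_rot: [-0.061, 0.998, -0.0, 0.001]
ft_force: [-0.2, -0.2, -3.6]
grip_width: 0.251
```

Emit:
{"op": "apply_moves", "data": {"commands": [[0,0,0.002,0,1],[0,0,0,0,1]]}}

```text
clock: 7.78
position: [0.5649, -0.0656, 0.0237]
ee_rot: [-0.062, 0.998, -0.0, 0.002]
ft_force: [-0.9, 0.1, -1.4]
grip_width: 0.251
```

Emit:
{"op": "apply_moves", "data": {"commands": [[0,0,0.001,0,1],[0,0,0,0,0.2],[0,0,0,0,0],[0,0,0,0,-0.2],[0,0,0,0,-0.2]]}}

```text
clock: 8.2
position: [0.5666, -0.0656, 0.0243]
ee_rot: [-0.062, 0.998, -0.0, 0.004]
ft_force: [-0.1, 1.2, -0.5]
grip_width: 0.6
```

Emit:
{"op": "apply_moves", "data": {"commands": [[0,0,-0.03,0,-0.2],[0,0,-0.035,0,-0.2],[0,0,-0.035,0,-0.2],[0,0,0,0,-0.2]]}}

```text
clock: 8.53
position: [0.5644, -0.066, 0.1266]
ee_rot: [-0.061, 0.998, -0.001, 0.001]
ft_force: [0.7, 0.0, 0.7]
grip_width: 0.6
```

```bash
python3 m2.py 0.04 0.06 2
```

```text
[ 0.56443578 -0.06601981  0.12658414] [-6.14500247e-02  9.98108853e-01 -7.50946091e-04  1.43130026e-03] [0.6641624  0.02096011 0.70399872] 8.5333
scene (array([ 0.56041727, -0.06845783]), np.float64(7.347975087586819), np.float64(0.40023887339383096), 1137)
top (array([ 0.72945774, -0.04025407]), np.float64(-6.870953444144116), np.float64(0.058923445766985785), 76)
```

View pics/scene2.png

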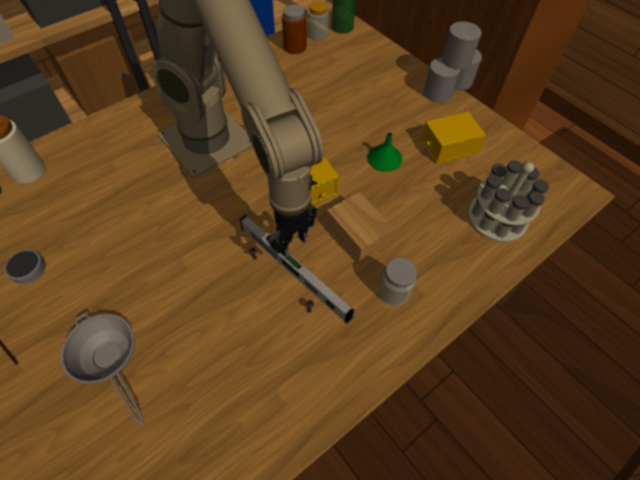

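Emit:
{"op": "apply_moves", "data": {"commands": [[-0.001,0.025,0,0,1],[0,0.025,0,0,1],[0,0,0,7.1,1],[0,0,0,7.1,1],[0,0,0,7.1,1]]}}

```text
clock: 9.05
position: [0.5542, -0.0137, 0.1167]
ee_rot: [0.127, 0.992, -0.001, -0.004]
ft_force: [0.5, 0.3, -0.6]
grip_width: 0.002
```

Emit:
{"op": "apply_moves", "data": {"commands": [[0,0,0,7.1,1],[0,0,0,7.1,1],[0,0,0,7.1,1],[0,0,0,7.1,1],[0,0,0,7.1,1]]}}

```text
clock: 9.47
position: [0.5507, -0.0131, 0.1101]
ee_rot: [0.426, 0.904, -0.005, -0.007]
ft_force: [-0.3, 0.7, 0.7]
grip_width: 0.003
```

Emit:
{"op": "apply_moves", "data": {"commands": [[0,0,0,7.1,1],[0,0,0,7.1,1],[0,0,0,7.1,1],[0,0,0,0,1]]}}

```text
clock: 9.8
position: [0.5478, -0.0131, 0.105]
ee_rot: [0.59, 0.807, -0.009, -0.008]
ft_force: [-0.1, -0.0, 0.2]
grip_width: -0.006
```

Emit:
{"op": "apply_moves", "data": {"commands": [[0,0.002,0.02,6,1],[0,0.002,0.03,6,1],[0,0.002,0.025,0,1],[0,0,0.01,0,1],[0,0,0,0,1]]}}

```text
clock: 10.22
position: [0.5507, -0.0123, 0.0142]
ee_rot: [0.668, 0.744, -0.011, -0.007]
ft_force: [-0.6, 0.0, -0.1]
grip_width: 0.001
```

Emit:
{"op": "apply_moves", "data": {"commands": [[0,0,0,0,1]]}}

```text
clock: 10.3
position: [0.5501, -0.0127, 0.0139]
ee_rot: [0.667, 0.745, -0.012, -0.008]
ft_force: [0.1, -0.2, 0.2]
grip_width: -0.004
```

Emit:
{"op": "apply_moves", "data": {"commands": [[-0.012,0.002,0,0,1],[-0.012,0.002,0,0,1],[0,0,0,0,1]]}}

```text
clock: 10.55
position: [0.558, -0.0367, 0.0164]
ee_rot: [0.664, 0.747, -0.011, -0.007]
ft_force: [0.4, -0.6, 0.6]
grip_width: -0.003
```

Emit:
{"op": "apply_moves", "data": {"commands": [[-0.004,0,0,0,1],[-0.004,0,0,0,1],[-0.004,0,0,0,1]]}}

```text
clock: 10.8
position: [0.5608, -0.0481, 0.0186]
ee_rot: [0.664, 0.748, -0.009, -0.007]
ft_force: [-0.5, 3.5, 1.7]
grip_width: 0.0
```

Emit:
{"op": "apply_moves", "data": {"commands": [[-0.004,0,0,0,1],[-0.004,0,0,0,1]]}}

```text
clock: 10.97
position: [0.5622, -0.0551, 0.0193]
ee_rot: [0.663, 0.749, -0.008, -0.007]
ft_force: [-1.3, 3.8, 2.2]
grip_width: -0.007
```

Emit:
{"op": "apply_moves", "data": {"commands": [[-0.003,0,0.0005,0,1],[-0.003,0,0.0005,0,1],[-0.003,0,0.0005,0,1]]}}

```text
clock: 11.22
position: [0.5637, -0.0637, 0.018]
ee_rot: [0.662, 0.749, -0.007, -0.008]
ft_force: [-1.2, 5.4, 2.9]
grip_width: 0.002
```

Emit:
{"op": "apply_moves", "data": {"commands": [[-0.002,0,0.0005,0,1]]}}

```text
clock: 11.3
position: [0.564, -0.0659, 0.0174]
ee_rot: [0.662, 0.749, -0.007, -0.008]
ft_force: [-0.1, 4.3, 2.8]
grip_width: -0.0
```

```bash
python3 m2.py 0.04 0.06 3
```

```text
[ 0.56399341 -0.06593458  0.01740672] [ 0.66246402  0.74901634 -0.00745513 -0.00776944] [-0.0650522   4.33321512  2.79428514] 11.3
scene (array([ 0.56381261, -0.08943358]), np.float64(6.7638736957032055), np.float64(0.4016686768105413), 1347)
top (array([ 0.563577 , -0.0888967]), np.float64(6.761980957442444), np.float64(0.4008226921618542), 344)
```

Emit:
{"op": "apply_moves", "data": {"commands": [[-0.0015,0,0.0003,0,1],[-0.0015,0,0.0003,0,1]]}}

```text
clock: 11.57
position: [0.5644, -0.0688, 0.0166]
ee_rot: [0.662, 0.749, -0.008, -0.008]
ft_force: [-1.7, 4.4, 2.8]
grip_width: -0.0
```

Emit:
{"op": "apply_moves", "data": {"commands": [[-0.0015,0,0.0003,0,1]]}}

```text
clock: 11.65
position: [0.5645, -0.0701, 0.0163]
ee_rot: [0.662, 0.749, -0.007, -0.008]
ft_force: [-1.4, 5.6, 4.2]
grip_width: 0.001
```

Emit:
{"op": "apply_moves", "data": {"commands": [[-0.0015,0,0.0003,0,1]]}}

```text
clock: 11.73
position: [0.5647, -0.0707, 0.016]
ee_rot: [0.662, 0.749, -0.007, -0.009]
ft_force: [-3.3, 11.3, 8.5]
grip_width: -0.002
```

Emit:
{"op": "apply_moves", "data": {"commands": [[0,0,-0.0003,0,1]]}}

```text
clock: 11.82
position: [0.5645, -0.0706, 0.0161]
ee_rot: [0.662, 0.749, -0.007, -0.009]
ft_force: [0.0, 2.6, -2.1]
grip_width: -0.003
```

```bash
python3 m2.py 0.04 0.06 4
```

```text
[ 0.56452703 -0.07056055  0.01612477] [ 0.66194321  0.74946812 -0.00713668 -0.00881947] [ 0.00701919  2.62491805 -2.06331274] 11.8167
scene (array([ 0.56474825, -0.09370958]), np.float64(6.71895908039568), np.float64(0.40085001540787435), 1319)
top (array([ 0.56421314, -0.0922555 ]), np.float64(6.8170023536245), np.float64(0.4006864533596307), 308)
```

Emit:
{"op": "apply_moves", "data": {"commands": [[-0.0007,0,0,0,1]]}}

```text
clock: 12.0
position: [0.5645, -0.0706, 0.0161]
ee_rot: [0.662, 0.75, -0.007, -0.009]
ft_force: [-2.8, 7.5, 6.3]
grip_width: 0.005
```

Emit:
{"op": "apply_moves", "data": {"commands": [[-0.0007,0,0,0,1]]}}

```text
clock: 12.08
position: [0.5645, -0.0706, 0.0162]
ee_rot: [0.662, 0.75, -0.007, -0.01]
ft_force: [-3.0, 6.4, 3.9]
grip_width: 0.001
```

Emit:
{"op": "apply_moves", "data": {"commands": [[-0.0008,0,0,0,1]]}}

```text
clock: 12.17
position: [0.5645, -0.0706, 0.0162]
ee_rot: [0.661, 0.75, -0.007, -0.01]
ft_force: [-2.8, 7.0, 4.0]
grip_width: -0.0
```

Emit:
{"op": "apply_moves", "data": {"commands": [[-0.0008,0,0,0,1]]}}

```text
clock: 12.25
position: [0.5645, -0.0706, 0.0162]
ee_rot: [0.661, 0.75, -0.006, -0.011]
ft_force: [-2.6, 6.1, 3.7]
grip_width: 0.0
```

Emit:
{"op": "apply_moves", "data": {"commands": [[-0.0012,0,0,0,1]]}}

```text
clock: 12.33
position: [0.5645, -0.0706, 0.0162]
ee_rot: [0.661, 0.75, -0.006, -0.012]
ft_force: [-3.7, 9.0, 5.7]
grip_width: -0.001
```

Emit:
{"op": "apply_moves", "data": {"commands": [[-0.0012,0,0,0,1],[-0.0012,0,0,0,1]]}}

```text
clock: 12.5
position: [0.5644, -0.0705, 0.0163]
ee_rot: [0.66, 0.751, -0.005, -0.013]
ft_force: [-2.4, 8.6, 4.5]
grip_width: -0.006
```

Emit:
{"op": "apply_moves", "data": {"commands": [[-0.0012,0,0,0,1],[-0.0012,0,0,0,1]]}}

```text
clock: 12.67
position: [0.5643, -0.0705, 0.0163]
ee_rot: [0.659, 0.752, -0.005, -0.015]
ft_force: [-2.4, 8.4, 4.8]
grip_width: -0.003
```

Emit:
{"op": "apply_moves", "data": {"commands": [[-0.0015,0,0,0,1],[-0.0015,0,0,0,1]]}}

```text
clock: 12.83
position: [0.5643, -0.0704, 0.0163]
ee_rot: [0.658, 0.752, -0.004, -0.017]
ft_force: [-3.1, 9.0, 6.0]
grip_width: -0.001
```

Emit:
{"op": "apply_moves", "data": {"commands": [[-0.0015,0,0,0,1],[-0.0015,0,0,0,1],[-0.0015,0,0,0,1]]}}

```text
clock: 13.08
position: [0.5642, -0.0702, 0.0164]
ee_rot: [0.657, 0.754, -0.002, -0.02]
ft_force: [-3.1, 8.4, 6.4]
grip_width: 0.003
```

```bash
python3 m2.py 0.04 0.06 5; python3 - <<'E'
import cv2
a=cv2.imread('pics/scene5.png')[200:350,220:380]
cv2.imwrite('pics/crop5.png',cv2.resize(a,None,fx=4,fy=4,interpolation=cv2.INTER_CUBIC))
E
```

```text
[ 0.56418083 -0.07021183  0.01642133] [ 0.65703713  0.75358533 -0.00236772 -0.02014319] [-3.06911388  8.40588833  6.38961237] 13.0833
scene (array([ 0.56491498, -0.0940269 ]), np.float64(6.714316236919979), np.float64(0.4009062087418549), 1336)
top (array([ 0.56603763, -0.09192523]), np.float64(6.985491084981106), np.float64(0.40080824138429666), 267)
```

View pics/crop5.png

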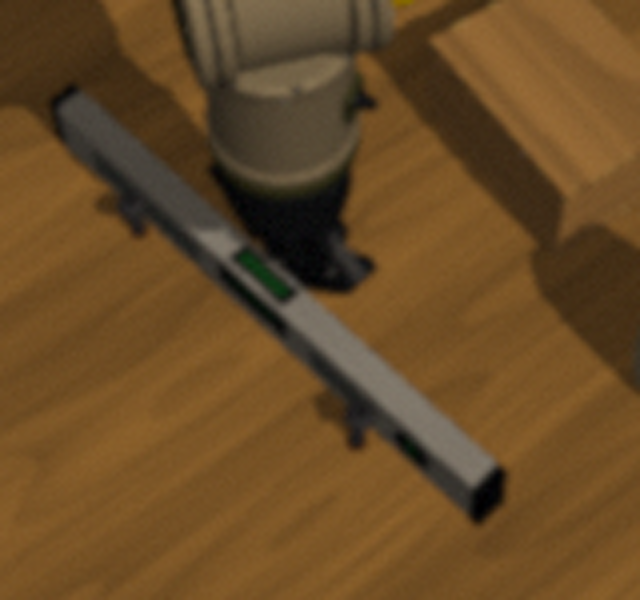

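Emit:
{"op": "apply_moves", "data": {"commands": [[0.01,0,-0.002,0,1],[0.02,0,-0.01,0,1],[0.01,0,-0.035,0,0],[0,0,-0.04,0,-1],[0,0,-0.04,2,-1]]}}

```text
clock: 13.6
position: [0.5567, -0.0339, 0.1401]
ee_rot: [0.671, 0.741, -0.011, -0.023]
ft_force: [1.2, 0.2, 0.7]
grip_width: 0.416
```

Emit:
{"op": "apply_moves", "data": {"commands": [[0,0,-0.03,4,-1],[0.04,0,0,4,-1],[0.04,0,0,0,-1],[0.04,0,0,0,-1],[0.04,0,0,0,-1]]}}

```text
clock: 14.02
position: [0.569, 0.1158, 0.1849]
ee_rot: [0.733, 0.68, -0.007, -0.014]
ft_force: [1.6, -0.2, -0.6]
grip_width: 1.001
```

Emit:
{"op": "apply_moves", "data": {"commands": [[0.04,0,0,0,-1],[0.02,0,0,0,-1],[0,0,0,0,-1]]}}

```text
clock: 14.27
position: [0.5726, 0.1877, 0.1854]
ee_rot: [0.73, 0.683, -0.006, -0.013]
ft_force: [-0.8, -0.4, -0.1]
grip_width: 0.996
```

```bash
python3 m2.py 0.04 0.06 6
```

```text
[0.57255681 0.18773267 0.18539923] [ 0.72997712  0.68331081 -0.00626725 -0.0134337 ] [-0.76791263 -0.41572596 -0.05117577] 14.2667
scene (array([ 0.56404023, -0.09373517]), np.float64(6.7123364971928305), np.float64(0.4025839813795545), 1307)
top (array([ 0.5654197 , -0.09162461]), np.float64(6.780626710183784), np.float64(0.39967335471805565), 853)
```

Emit:
{"op": "apply_moves", "data": {"commands": [[0.03,0,0,0,-1],[0.025,0,0,0,-1],[0,0,0.03,0,-1],[0,0,0.04,0,-1],[0,0,0.04,0,-1]]}}

```text
clock: 14.78
position: [0.5831, 0.2294, 0.0831]
ee_rot: [0.737, 0.676, 0.001, -0.008]
ft_force: [-0.7, 0.7, -0.8]
grip_width: 1.003
```

Emit:
{"op": "apply_moves", "data": {"commands": [[0,0,0.03,0,-1],[0,0,0.012,0,-1],[0,0,0.002,0,-1],[0,0,0,0,-1]]}}

```text
clock: 15.12
position: [0.5803, 0.2189, 0.0314]
ee_rot: [0.741, 0.672, -0.005, -0.006]
ft_force: [0.1, -1.0, 1.0]
grip_width: 1.0
```

```bash
cat > bx.py <<'E'
from meas import *
import sys
o=manip.get_obs();print(o["position"],o["ee_rot"],o["ft_force"],o["clock"])
for n in("scene","top"):
    im,d=camera(n);save(im,n+sys.argv[1]+'.png')
    hsv=cv2.cvtColor(im,cv2.COLOR_RGB2HSV)
    P,m=regions(n,d,.07,.088,(.45,-.12),(.70,.22))
    for mm in(m,m&(hsv[...,1]>60)):
        mm=cv2.morphologyEx(mm.astype(np.uint8),cv2.MORPH_OPEN,np.ones((3,3)))>0
        r,k=rect(P,mm);print(n,'box',k,np.round(r[0],4),np.round(r[1],3),round(r[2],1))
    P,m=regions(n,d,.042,.058,(.3,-.12),(.85,0.05))
    from m2 import line
    if m.sum()>50:print(n,'level',line(P,m))
E
python3 bx.py 7
```

```text
[0.58031242 0.21889906 0.03142079] [ 0.74055066  0.67195149 -0.00510142 -0.00631553] [ 0.06860783 -1.03485258  0.9767732 ] 15.1167
scene box 2023 [0.58   0.1494] [0.129 0.153] 86.2
scene box 2014 [0.5795 0.1418] [0.114 0.153] 86.2
scene level (array([ 0.56479876, -0.09351799]), np.float64(6.733849540287611), np.float64(0.4025332634055393), 1284)
top box 1648 [0.5788 0.1418] [0.111 0.151] 86.4
top box 1648 [0.5788 0.1418] [0.111 0.151] 86.4
top level (array([ 0.56491194, -0.09186506]), np.float64(6.810651012562556), np.float64(0.3986085641664996), 833)
```

View pics/top7.png

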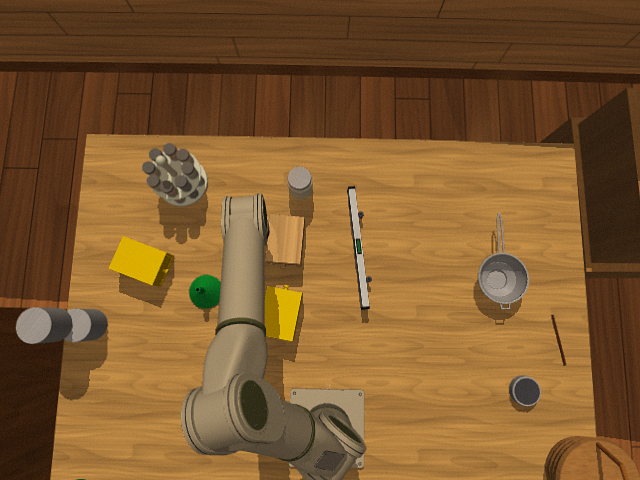

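Emit:
{"op": "apply_moves", "data": {"commands": [[-0.004,0,0.005,-1.5,-1],[-0.008,0,0.004,0,-1],[-0.012,0,0,0,-1],[-0.014,0,0,0,-1]]}}

```text
clock: 15.55
position: [0.5821, 0.1855, 0.0301]
ee_rot: [0.73, 0.684, 0.002, -0.006]
ft_force: [0.3, 2.1, -0.7]
grip_width: 0.998
```

Emit:
{"op": "apply_moves", "data": {"commands": [[-0.014,0,0,-1.2,-1],[-0.014,0,0,-1.2,-1],[-0.014,0,0,-1.2,-1],[-0.014,0,0,-1.2,-1]]}}

```text
clock: 15.88
position: [0.5802, 0.1246, 0.0324]
ee_rot: [0.701, 0.714, 0.005, -0.006]
ft_force: [-1.0, 2.7, -1.8]
grip_width: 0.998
```

```bash
python3 bx.py 8
```

```text
[0.58017583 0.12460088 0.03236872] [ 0.70051457  0.7135979   0.00457099 -0.00603941] [-0.99784892  2.65973037 -1.76953506] 15.8833
scene box 2198 [0.5819 0.0598] [0.153 0.118] 2.1
scene box 2198 [0.5819 0.0598] [0.153 0.118] 2.1
scene level (array([ 0.56430121, -0.09355966]), np.float64(6.753378934418893), np.float64(0.4022184456407373), 1282)
top box 1267 [0.5812 0.0426] [0.151 0.088] 0.8
top box 1267 [0.5812 0.0426] [0.151 0.088] 0.8
top level (array([ 0.56384732, -0.09191919]), np.float64(6.808330624887634), np.float64(0.4000236847051012), 837)
```

Emit:
{"op": "apply_moves", "data": {"commands": [[-0.012,0,0.002,-1.2,-1],[-0.012,0,0.002,-1.2,-1],[-0.012,0,0.002,-1.2,-1],[-0.01,0,0.002,-1.2,-1]]}}

```text
clock: 16.32
position: [0.5844, 0.0836, 0.0281]
ee_rot: [0.671, 0.742, 0.01, -0.008]
ft_force: [-9.1, 16.2, 24.4]
grip_width: 0.998
```

Emit:
{"op": "apply_moves", "data": {"commands": [[-0.008,0,0.001,-1.2,-1],[-0.006,0,0,0,-1]]}}

```text
clock: 16.48
position: [0.5865, 0.0733, 0.0289]
ee_rot: [0.662, 0.749, 0.013, -0.009]
ft_force: [-1.5, 3.8, -1.2]
grip_width: 1.0
```

```bash
python3 bx.py 9
```

```text
[0.58652024 0.07327263 0.0289136 ] [ 0.66199318  0.74934359  0.01291424 -0.0090795 ] [-1.48890637  3.82705237 -1.15244999] 16.4833
scene box 2322 [0.5927 0.0075] [0.154 0.115] 7.0
scene box 2322 [0.5927 0.0075] [0.154 0.115] 7.0
scene level (array([ 0.56336872, -0.09360848]), np.float64(6.750837790267069), np.float64(0.4035949280159024), 1281)
top box 979 [ 0.5944 -0.0093] [0.151 0.083] 6.8
top box 979 [ 0.5944 -0.0093] [0.151 0.083] 6.8
top level (array([ 0.56488199, -0.09183306]), np.float64(6.802684381034728), np.float64(0.39857536716644415), 832)
```

Emit:
{"op": "apply_moves", "data": {"commands": [[-0.005,-0.001,-0.004,0,-1],[-0.007,-0.001,0,0,-1],[-0.006,-0.001,0,0,-1],[-0.004,0,0,0,-1]]}}

```text
clock: 16.92
position: [0.5861, 0.0505, 0.0324]
ee_rot: [0.663, 0.749, 0.013, -0.009]
ft_force: [-0.6, 3.7, -0.6]
grip_width: 0.996
```

```bash
python3 bx.py 10
```

```text
[0.58608467 0.05049174 0.03241603] [ 0.66268114  0.74874381  0.01266662 -0.00871677] [-0.63639511  3.68589506 -0.57250681] 16.9167
scene box 2401 [ 0.593  -0.0151] [0.152 0.117] 7.5
scene box 2401 [ 0.593  -0.0151] [0.152 0.117] 7.5
scene level (array([ 0.56538288, -0.09316472]), np.float64(6.7103674432215), np.float64(0.40037727420136865), 1292)
top box 900 [ 0.5946 -0.0325] [0.152 0.08 ] 7.0
top box 900 [ 0.5946 -0.0325] [0.152 0.08 ] 7.0
top level (array([ 0.56404617, -0.09186892]), np.float64(6.806511997759242), np.float64(0.40043012649034365), 837)
```

Emit:
{"op": "apply_moves", "data": {"commands": [[-0.002,0,0,0,-1],[-0.002,0,0,0,-1]]}}

```text
clock: 17.18
position: [0.5864, 0.0465, 0.0319]
ee_rot: [0.663, 0.749, 0.012, -0.009]
ft_force: [-1.2, 3.2, -1.5]
grip_width: 0.997
```

Emit:
{"op": "apply_moves", "data": {"commands": [[-0.0015,0,0,0,-1]]}}

```text
clock: 17.27
position: [0.5865, 0.0451, 0.0318]
ee_rot: [0.663, 0.749, 0.012, -0.009]
ft_force: [-0.8, 3.0, -0.3]
grip_width: 1.0
```

Emit:
{"op": "apply_moves", "data": {"commands": [[-0.0012,0,0,0,-1]]}}

```text
clock: 17.35
position: [0.5867, 0.044, 0.0317]
ee_rot: [0.663, 0.749, 0.012, -0.009]
ft_force: [-1.9, 5.7, -0.5]
grip_width: 0.999
```

Emit:
{"op": "apply_moves", "data": {"commands": [[-0.0012,0,0,0,-1]]}}

```text
clock: 17.43
position: [0.5866, 0.0438, 0.0315]
ee_rot: [0.662, 0.749, 0.013, -0.01]
ft_force: [-1.4, 9.2, -0.2]
grip_width: 0.999
```

Emit:
{"op": "apply_moves", "data": {"commands": [[-0.0013,0,0,0,-1]]}}

```text
clock: 17.52
position: [0.5866, 0.044, 0.0314]
ee_rot: [0.662, 0.749, 0.013, -0.011]
ft_force: [-3.1, 8.7, 0.4]
grip_width: 1.0
```

Emit:
{"op": "apply_moves", "data": {"commands": [[-0.0015,0,0,0,-1]]}}

```text
clock: 17.6
position: [0.5865, 0.0441, 0.0312]
ee_rot: [0.662, 0.75, 0.013, -0.012]
ft_force: [-1.2, 8.6, -0.0]
grip_width: 1.004
```

Emit:
{"op": "apply_moves", "data": {"commands": [[-0.0015,0,0,0,-1]]}}

```text
clock: 17.68
position: [0.5864, 0.0443, 0.0311]
ee_rot: [0.661, 0.75, 0.014, -0.012]
ft_force: [-2.3, 8.1, 0.6]
grip_width: 0.998
```

Emit:
{"op": "apply_moves", "data": {"commands": [[-0.0016,0,0,0,-1]]}}

```text
clock: 17.77
position: [0.5864, 0.0444, 0.031]
ee_rot: [0.661, 0.75, 0.014, -0.013]
ft_force: [-2.7, 8.6, 1.2]
grip_width: 0.998
```

```bash
python3 bx.py 11;python3 - <<'E'
import cv2
a=cv2.imread('pics/scene11.png')[190:340,220:380]
b=cv2.imread('pics/top11.png')[180:320,280:400]
f=lambda i,h:cv2.resize(i,(int(i.shape[1]*h/i.shape[0]),h),interpolation=cv2.INTER_CUBIC)
cv2.imwrite('pics/crop11.png',cv2.hconcat([f(a,400),f(b,400)]))
E
```

```text
[0.58635253 0.04444773 0.03101258] [ 0.66091388  0.75020091  0.01449906 -0.01346175] [-2.67865883  8.60888335  1.17253567] 17.7667
scene box 2362 [ 0.5935 -0.0208] [0.153 0.116] 6.9
scene box 2361 [ 0.5935 -0.0208] [0.153 0.116] 6.9
scene level (array([ 0.56440994, -0.09305443]), np.float64(6.8287956710890105), np.float64(0.40053182670068066), 1354)
top box 838 [ 0.5937 -0.0464] [0.154 0.072] 0.9
top box 838 [ 0.5937 -0.0464] [0.154 0.072] 0.9
top level (array([ 0.56530917, -0.0926902 ]), np.float64(6.722759367705024), np.float64(0.39917671965101703), 773)
```

View pics/crop11.png

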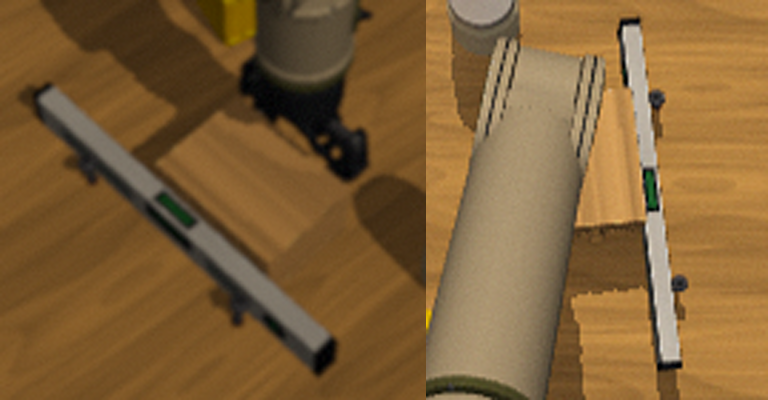

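Emit:
{"op": "apply_moves", "data": {"commands": [[-0.0019,0,0,0,-1]]}}

```text
clock: 17.95
position: [0.5863, 0.0446, 0.031]
ee_rot: [0.661, 0.75, 0.015, -0.015]
ft_force: [-2.9, 10.1, 2.2]
grip_width: 0.999
```

Emit:
{"op": "apply_moves", "data": {"commands": [[-0.0021,0,0,0,-1]]}}

```text
clock: 18.03
position: [0.5863, 0.0448, 0.031]
ee_rot: [0.66, 0.751, 0.016, -0.016]
ft_force: [-3.0, 9.5, 2.8]
grip_width: 1.0
```

Emit:
{"op": "apply_moves", "data": {"commands": [[-0.0022,0,0,0,-1],[-0.0022,0,0,0,-1]]}}

```text
clock: 18.2
position: [0.5861, 0.0452, 0.031]
ee_rot: [0.659, 0.752, 0.017, -0.019]
ft_force: [-3.3, 10.2, 3.0]
grip_width: 0.998
```

Emit:
{"op": "apply_moves", "data": {"commands": [[0.012,0,-0.002,0,-1],[0.012,0,0,0,1],[0,-0.015,0,0,1],[0,-0.015,0,0,1],[0,0,0,0,1]]}}

```text
clock: 18.62
position: [0.5531, 0.067, 0.0347]
ee_rot: [0.659, 0.752, 0.017, -0.017]
ft_force: [-0.5, -0.5, -0.1]
grip_width: 0.454
```

Emit:
{"op": "apply_moves", "data": {"commands": [[0,0,0,0,1],[0,0,0,0,1]]}}

```text
clock: 18.78
position: [0.5537, 0.0681, 0.0352]
ee_rot: [0.659, 0.752, 0.017, -0.016]
ft_force: [0.3, -0.4, -0.2]
grip_width: 0.144
```

```bash
python3 bx.py 12
```

```text
[0.55368478 0.06807564 0.03522108] [ 0.65885369  0.7518973   0.01720091 -0.01632144] [ 0.2975771  -0.364282   -0.24244695] 18.7833
scene box 2383 [ 0.5916 -0.0049] [0.151 0.147] 7.0
scene box 2365 [ 0.5938 -0.0227] [0.151 0.112] 7.0
scene level (array([ 0.56428642, -0.0927983 ]), np.float64(6.796183741708053), np.float64(0.4021790879457747), 1361)
top box 1098 [ 0.5934 -0.0379] [0.153 0.088] 1.5
top box 1098 [ 0.5934 -0.0379] [0.153 0.088] 1.5
top level (array([ 0.56477118, -0.09243149]), np.float64(6.703713717028395), np.float64(0.3981695629279882), 780)
```

Emit:
{"op": "apply_moves", "data": {"commands": [[-0.01,0,0.002,0,1],[-0.008,0,0.002,0,1],[0,0,0,0,1]]}}

```text
clock: 19.13
position: [0.5579, 0.0484, 0.03]
ee_rot: [0.659, 0.752, 0.017, -0.015]
ft_force: [0.1, -0.9, 0.5]
grip_width: 0.002
```

Emit:
{"op": "apply_moves", "data": {"commands": [[-0.002,0,0,0,1],[-0.002,0,0,0,1]]}}

```text
clock: 19.3
position: [0.5584, 0.0443, 0.0295]
ee_rot: [0.659, 0.752, 0.017, -0.016]
ft_force: [-1.7, 11.0, 1.9]
grip_width: 0.001
```

Emit:
{"op": "apply_moves", "data": {"commands": [[-0.0015,0,0,0,1]]}}

```text
clock: 19.38
position: [0.5585, 0.0444, 0.0294]
ee_rot: [0.659, 0.752, 0.018, -0.017]
ft_force: [-2.7, 9.9, 3.0]
grip_width: -0.0
```

Emit:
{"op": "apply_moves", "data": {"commands": [[-0.0012,0,0,0,1]]}}

```text
clock: 19.47
position: [0.5585, 0.0447, 0.0293]
ee_rot: [0.659, 0.752, 0.019, -0.018]
ft_force: [-0.6, 4.0, 0.3]
grip_width: 0.002
```

Emit:
{"op": "apply_moves", "data": {"commands": [[-0.0018,0,0,0,1]]}}

```text
clock: 19.55
position: [0.5584, 0.0447, 0.0293]
ee_rot: [0.658, 0.752, 0.019, -0.019]
ft_force: [-3.3, 7.9, 3.6]
grip_width: -0.0
```

Emit:
{"op": "apply_moves", "data": {"commands": [[-0.002,0,0,0,1]]}}

```text
clock: 19.63
position: [0.5585, 0.0449, 0.0292]
ee_rot: [0.658, 0.753, 0.02, -0.021]
ft_force: [-3.2, 8.6, 3.6]
grip_width: 0.001
```

Emit:
{"op": "apply_moves", "data": {"commands": [[-0.002,0,0,0,1],[-0.002,0,0,0,1],[-0.002,0,0,0,1]]}}

```text
clock: 19.88
position: [0.5584, 0.0455, 0.0291]
ee_rot: [0.656, 0.754, 0.022, -0.025]
ft_force: [-3.4, 8.0, 3.4]
grip_width: -0.001
```

Emit:
{"op": "apply_moves", "data": {"commands": [[-0.0025,0,0,0,1]]}}

```text
clock: 19.97
position: [0.5584, 0.0456, 0.029]
ee_rot: [0.655, 0.755, 0.023, -0.026]
ft_force: [-3.6, 10.7, 4.6]
grip_width: 0.004
```

Emit:
{"op": "apply_moves", "data": {"commands": [[-0.003,0,0,0,1]]}}

```text
clock: 20.05
position: [0.5584, 0.0458, 0.029]
ee_rot: [0.655, 0.755, 0.024, -0.028]
ft_force: [-3.1, 12.3, 2.8]
grip_width: 0.005
```

Emit:
{"op": "apply_moves", "data": {"commands": [[-0.003,0,0,0,1],[-0.003,0,0,0,1],[-0.003,0,0,0,1]]}}

```text
clock: 20.3
position: [0.5584, 0.0467, 0.0288]
ee_rot: [0.652, 0.757, 0.027, -0.034]
ft_force: [-4.1, 10.3, 4.5]
grip_width: -0.0
```

Emit:
{"op": "apply_moves", "data": {"commands": [[0.01,0,0,0,1],[0.03,0,-0.01,0,1],[0.02,0,-0.035,0,1],[0,0,-0.04,0,1],[0,0,-0.04,0,1]]}}

```text
clock: 20.72
position: [0.5457, 0.0985, 0.1542]
ee_rot: [0.652, 0.757, 0.02, -0.037]
ft_force: [1.2, -0.3, 0.7]
grip_width: -0.002
```

Emit:
{"op": "apply_moves", "data": {"commands": [[0.04,0,-0.01,0,1],[0.04,0,0,0,1],[0.04,0,0,0,1],[0.03,0,0,0,1],[0,0,0,0,1]]}}

```text
clock: 21.13
position: [0.5285, 0.2502, 0.189]
ee_rot: [0.655, 0.755, 0.028, -0.033]
ft_force: [-0.3, 0.0, -0.6]
grip_width: -0.006
```

```bash
python3 bx.py 13; python3 - <<'E'
from meas import *
from m2 import line
for n in("scene","top"):
    im,d=camera(n);save(im,n+'14.png')
    P,m=regions(n,d,.074,.088,(.45,-.12),(.72,.06));mm=cv2.morphologyEx(m.astype(np.uint8),cv2.MORPH_OPEN,np.ones((3,3)))>0
    r,k=rect(P,mm);Pl,ml=regions(n,d,.042,.058,(.3,-.12),(.85,-.02));c,a,_,_=line(Pl,ml)
    u=np.array([np.cos(np.radians(a)),np.sin(np.radians(a))]);nn=np.array([-u[1],u[0]])
    print(n,'box',r,'lev',c,a,'corner d mm',np.round((cv2.boxPoints(r)-c)@nn*1e3,1),'heads d',[round(float((np.array(h)-c)@nn*1e3),1) for h in((.461,-.127),(.673,-.1005))])
    P,m=regions(n,d,.1,.13,(.7,.02),(.85,.2));print('jar',P[m].mean(0))
    for t in("funnel","strainer","jar"):
        q=nets.place_of(n,t);print(t,[np.round(at_z(n,x["xy"],0)[0],3) for x in q[:1]])
E
```

```text
[0.52853434 0.25024697 0.18903749] [ 0.654875    0.75450305  0.02756897 -0.03322382] [-0.28312145  0.01103712 -0.5769056 ] 21.1333
scene box 2359 [ 0.5933 -0.0233] [0.154 0.112] 7.1
scene box 2359 [ 0.5933 -0.0233] [0.154 0.112] 7.1
scene level (array([ 0.56350763, -0.09296778]), np.float64(6.818840734277928), np.float64(0.40318781033885653), 1348)
top box 1628 [ 0.5929 -0.0227] [0.151 0.11 ] 7.1
top box 1628 [ 0.5929 -0.0227] [0.151 0.11 ] 7.1
top level (array([ 0.56489587, -0.09271581]), np.float64(6.696070750382133), np.float64(0.39837406338782305), 779)
scene box ((0.593494176864624, -0.023062661290168762), (0.152323380112648, 0.11214791238307953), 7.173518180847168) lev [ 0.56467094 -0.09295285] 6.857766664039038 corner d mm [121.6   9.5  10.3 122.4] heads d [-21.4, -20.4]
jar [0.77008841 0.09415652 0.11569652]
funnel [array([0.41 , 0.381, 0.   ])]
strainer [array([ 0.471, -0.555,  0.   ])]
jar [array([0.773, 0.096, 0.   ])]
top box ((0.5932855010032654, -0.02289421856403351), (0.15151415765285492, 0.110323466360569), 7.0500311851501465) lev [ 0.56512548 -0.09274292] 6.7272695716900595 corner d mm [120.8  10.5  11.3 121.7] heads d [-21.8, -20.3]
jar [0.76522542 0.09949439 0.11760051]
funnel [array([0.406, 0.403, 0.   ])]
strainer [array([ 0.466, -0.538,  0.   ])]
jar [array([0.764, 0.102, 0.   ])]
```

View pics/top13.png

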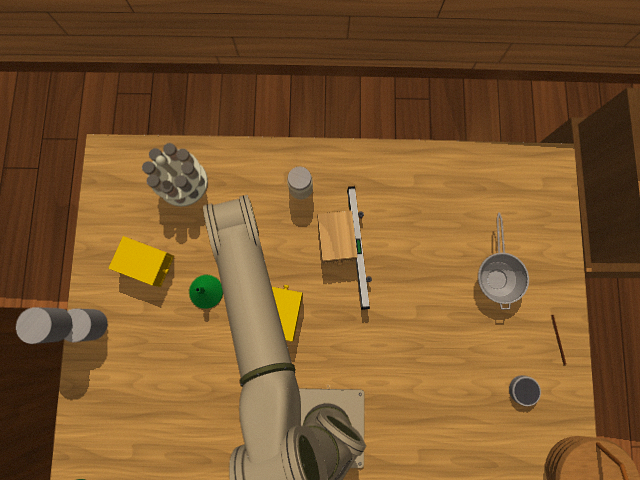

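Box corners lie 9.5–11.3 mm from the level's centre plane (flush is 11 mm), the heads are about 21 mm off it, and the bystanders look unmoved. Handing in.

```bash
python3 -c "
from h import *
print(workorder.hand_in())"
```

```text
the job is handed in; nothing more can be done
None
```

I handed the job in at about 21 s. The level stands against both screw heads, and the box lies flat along its other side.

**Level:** I lifted it over the screws to the box's side, then pushed it onto both heads with the shut fingers, midway between the screws. The wrist read 8 to 10 N, peaking at about 12 N, which includes roughly 4 N of sliding friction. The screw forces themselves are not readable. From the wrist readings I put them at about 2 to 6 N each.

**Box:** I pushed the pine box, not either yellow one, up to the level with the spread fingers. Then I pressed once more with shut fingers, nearly midway between the screws, at up to about 13 N.

**Last checks:**
- The head centres measure 20.3 to 21.8 mm from the level's centre plane; touching is 21 mm.
- The front and rear of the box's -y side measure 9.5 to 11.3 mm from that plane; flush is 11 mm. Box and level angles agree to about 0.3°.
- Both stood the same before and after I drew the arm back.
- In the pictures and depth the jar is where it was. The network's funnel and strainer readings differ by 6 to 17 mm between calls. That is the detector's scatter; both look unmoved in the overhead picture.

**Brief knock:** A push with the gripper set too low gave a wrist reading of about 24 N upward for a moment. It was below the 40 N limit, and I raised the tool straight after.

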